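# Find the potentiometer drive with a loose knob and reject it

### The job

One of the four drive units in the black test tray has play in its knob. Feel for it by gripping the knobs and rocking them gently, a little anticlockwise (seen from above) and then a little clockwise, without straining them; when you have felt the loose one, lift it out and set it down gently, standing upright, in the blue reject bin. Leave the sound units in their pockets and everything else where it is.

Things in the scene. Friction and masses are not known exactly. Their poses are not given: they have to be found in the camera images.
- tray: black test tray fixed to the bench: slab 206 x 206 mm and 8 mm thick, extended by a 50 mm tool ledge along its +x edge; four square pockets, centres at (+-46, +-46) mm in its x and y, 52 mm inside, walls 6 mm thick and 12 mm high above the slab. Origin: centre of the square slab's underside
- bin: the blue reject bin, fixed to the bench beside the tray: open box 170 (x) x 190 (y) x 55 mm high, walls and floor 5 mm, empty. Origin: centre of its underside; the inner floor is 5 mm above it
- unit_a: one of four potentiometer drive units alike to the eye (which stands in which pocket changes; the loose one cannot be seen): grey housing 50 x 50 x 34 mm high, about 0.3 kg, upright in a pocket with 1 mm of room each side, so the whole unit can turn about 0.04 rad there. Origin: centre of the housing's underside; z up; the knob's bar lies along x at rest. May be lifted by its knob
- unit_a_knob: bar knob of unit_a, 36 (x) x 12 (y) x 32 mm tall, turning about z; origin on that axis, 2 mm under it, 36 mm above the unit's underside. Springs back to the middle. Sound: resists at once like a spring of 2 N m/rad. Loose: turns almost freely (under 0.02 N m) 0.17 rad either way, then resists the same. Twisting with over 0.4 N m strains it
- unit_a_bar_end (a point): top edge of the +x end of the knob bar of unit_a: 18 mm from the turning axis, 70 mm above the housing's underside (the housing's top is at 34 mm, the bar's underside at 38 mm, both over the underside)
- unit_a_seat (a point): point on the shaft bearing of unit_a, on the turning axis, 36 mm above the underside; fixed to the housing. On the worn (loose) unit it lies 0.01 mm lower, far too little to measure: it only serves the judging
- unit_b: one of four potentiometer drive units alike to the eye (which stands in which pocket changes; the loose one cannot be seen): grey housing 50 x 50 x 34 mm high, about 0.3 kg, upright in a pocket with 1 mm of room each side, so the whole unit can turn about 0.04 rad there. Origin: centre of the housing's underside; z up; the knob's bar lies along x at rest. May be lifted by its knob
- unit_b_knob: bar knob of unit_b, 36 (x) x 12 (y) x 32 mm tall, turning about z; origin on that axis, 2 mm under it, 36 mm above the unit's underside. Springs back to the middle. Sound: resists at once like a spring of 2 N m/rad. Loose: turns almost freely (under 0.02 N m) 0.17 rad either way, then resists the same. Twisting with over 0.4 N m strains it
- unit_b_bar_end (a point): top edge of the +x end of the knob bar of unit_b: 18 mm from the turning axis, 70 mm above the housing's underside (the housing's top is at 34 mm, the bar's underside at 38 mm, both over the underside)
- unit_b_seat (a point): point on the shaft bearing of unit_b, on the turning axis, 36 mm above the underside; fixed to the housing. On the worn (loose) unit it lies 0.01 mm lower, far too little to measure: it only serves the judging
- unit_c: one of four potentiometer drive units alike to the eye (which stands in which pocket changes; the loose one cannot be seen): grey housing 50 x 50 x 34 mm high, about 0.3 kg, upright in a pocket with 1 mm of room each side, so the whole unit can turn about 0.04 rad there. Origin: centre of the housing's underside; z up; the knob's bar lies along x at rest. May be lifted by its knob
- unit_c_knob: bar knob of unit_c, 36 (x) x 12 (y) x 32 mm tall, turning about z; origin on that axis, 2 mm under it, 36 mm above the unit's underside. Springs back to the middle. Sound: resists at once like a spring of 2 N m/rad. Loose: turns almost freely (under 0.02 N m) 0.17 rad either way, then resists the same. Twisting with over 0.4 N m strains it
- unit_c_bar_end (a point): top edge of the +x end of the knob bar of unit_c: 18 mm from the turning axis, 70 mm above the housing's underside (the housing's top is at 34 mm, the bar's underside at 38 mm, both over the underside)
- unit_c_seat (a point): point on the shaft bearing of unit_c, on the turning axis, 36 mm above the underside; fixed to the housing. On the worn (loose) unit it lies 0.01 mm lower, far too little to measure: it only serves the judging
- unit_d: one of four potentiometer drive units alike to the eye (which stands in which pocket changes; the loose one cannot be seen): grey housing 50 x 50 x 34 mm high, about 0.3 kg, upright in a pocket with 1 mm of room each side, so the whole unit can turn about 0.04 rad there. Origin: centre of the housing's underside; z up; the knob's bar lies along x at rest. May be lifted by its knob
- unit_d_knob: bar knob of unit_d, 36 (x) x 12 (y) x 32 mm tall, turning about z; origin on that axis, 2 mm under it, 36 mm above the unit's underside. Springs back to the middle. Sound: resists at once like a spring of 2 N m/rad. Loose: turns almost freely (under 0.02 N m) 0.17 rad either way, then resists the same. Twisting with over 0.4 N m strains it
- unit_d_bar_end (a point): top edge of the +x end of the knob bar of unit_d: 18 mm from the turning axis, 70 mm above the housing's underside (the housing's top is at 34 mm, the bar's underside at 38 mm, both over the underside)
- unit_d_seat (a point): point on the shaft bearing of unit_d, on the turning axis, 36 mm above the underside; fixed to the housing. On the worn (loose) unit it lies 0.01 mm lower, far too little to measure: it only serves the judging
- spacer: brass ring, 22 mm across, 12 mm high, lying in the middle of the tray between the pockets; stays there. Origin: on its underside
- driver: screwdriver 150 mm long lying on the tray's tool ledge; stays there. Origin: on its underside
- tape: cardboard tape core, 84 mm across, 45 mm high, on the bench; stays there. Origin: on its underside
- cup: white cup, 70 mm across, 70 mm high, on the bench; stays there. Origin: on its underside
- cutters: side cutters with red handles, about 140 mm long, lying on the bench; stay there. Origin: on its underside
- spool: metal spool, 56 mm across, 44 mm high, on the bench; stays there. Origin: on its underside
Things that resemble listed ones, but are neither listed nor needed, are in the scene too. Leave any yellow look-alike of the unit_c alone. Leave any pink look-alike of the unit_b alone.

How it is judged:
By the outcome, as a careful person would: the job done as asked, in the order asked, and still so for the second after the job is handed in, with the robot touching nothing.
It also fails if it takes over 72 s, if anything falls off the work surface, if the arm or the gripper's body presses on something with over 40 N, if the wrist force passes 120 N, or if a joint passes its speed limit or range.

### The arm

A 6-joint arm with a two-finger parallel gripper is mounted at the origin on the work surface. World frame = base frame: x ahead of the robot, y to its left, z up, the work surface at z = 0. Lengths are in mm, angles in rad, forces in N, time in s.
With the tool pointing down it reaches from about 350 to 925 mm from the base axis. Payload 6.4 kg.
Tool frame: the origin (TCP) lies between the finger pads; the fingertips stand 19 mm ahead of it and the grasp point (between the pads) is the TCP; z points along the fingers, y is the line along which they close (so a half turn about z gives the same grasp; the last joint's range is limited). The gripper opens to 94 mm and grips with 3 to 60 N. Pads are 16 mm wide; open, the fingers measure 119 mm over their backs; the gripper's body (75 mm by 177 mm) begins 78 mm behind the grasp point.
Start: joints at [1.027, 0.245, 1.558, -0, 1.339, -0.174], TCP at [234.927, 606.072, 224.455] pointing down, gripper open.
Joint ranges: [-3.13, 3.13], [-1.02, 2.26], [0.13, 2.54], [-0.95, 4.09], [0.21, 2.88], [-2.74, 2.74]. Speed limits (rad/s): [2.57, 2.57, 3.14, 3.14, 3.14, 3.14].

### API

Orientations are given as a 3x3 rotation matrix whose columns are the frame's x, y, z axes.
In Python, from bench import observe, camera, camera_info, finish_job gives the robot as it stands.
- The arm moves only by the shell command python3 -m crank 'ROWS' [OPENING] [FORCE]. ROWS is JSON, a list of rows, each an object with "linear": the shift along the tool's x, y, z in m, a list of three; "twist": the turn about the tool's z in rad. A call has 1 to 8 rows; each row shifts and turns the commanded pose from where the row before left it, along the tool's axes as they then stand; what a row does not reach is not made up. A row lasts 1/12 s, in which the tool goes at most 41.7 mm and 7.16 degrees, less where a joint would pass 70% of its speed; a pose out of reach is approached as far as the arm can. A call is refused whole if a number of a shift passes 0.0417 or a number of a turn 0.125, either way. A call with a gripper value outside its range is refused whole. OPENING is the closure, from -1 (fully open) to 1 (shut), set as the call begins (- or left out, the last holds). The fingers move at their own pace and stop on an object; FORCE is the grip in N (left out, the last holds). Time passes only in rows, so rows that do not move let the fingers close. It gives the time, the measured TCP pose, the force, the opening and the grip force at its end, in the units of the state.
- observe(): the state, without advancing time (a new reading comes with each control period).
- camera(name): name is "scene" or "top" or "wrist"; returns (picture, depth): 400x640x3 uint8, red, green, blue; 400x640 float32, mm along the optical axis (not along the pixel's ray), 0 where there is no reading.
- camera_info(name): a dict with "vertical_fov" (degrees; the focal length in pixels is half the picture's height over the tangent of half this angle, whatever the lens; pixels are square), "cx", "cy" (the principal point, pixels), "T" (4x4, takes a point from camera to world coordinates). Camera axes: x right, y down, z forward; pixel columns grow to the right and rows downward; lengths in mm; the calibration is good to about 2 mm. A picture is of the moment at which its call begins: read the wrist's pose just before it. camera_info takes no time and is no camera call; for the wrist camera it gives the pose at the moment of the call.
- finish_job(): hands the job in; it is judged then, once.
The state is a dict: "t": time; "joint_pos": joint angles; "dq": joint speeds; "joint_torque": joint torques, N m; "tool_pos": TCP position; "ee_rot": TCP orientation; "contact_force": force on the tool from outside, world axes, zero at the start; "wrist_torque": the same for the moment, N m; "finger_gap": opening from 0.0 (shut) to 1.0 (fully open); "grip_force": force on a finger pad.
Only numpy, scipy, OpenCV 4.12 (cv2) and the standard library are available. Lean on these libraries where they do the work, as an engineer would, in place of code of your own. Each camera call takes 0.05 s, during which the arm holds its last target. There are 200 camera calls.

## Working session

There is one attempt and no reset: what is moved stays moved. The work goes in short steps, Python scripts to look and compute and a shell command to move; the robot and the scene stay as the last step left them, time stands still between calls to the robot, and variables do not carry over. Pictures are saved under pics/ and viewed, at most 10 in all, crops included, and the job is handed in when it is done.

```bash
ls; mkdir -p pics; python3 - <<'E'
from bench import observe,camera,camera_info
import cv2,numpy as np
s=observe();print({k:np.round(v,3).tolist() for k,v in s.items()})
for n in("top","scene"):
    p,d=camera(n);cv2.imwrite(f"pics/{n}0.png",p[:,:,::-1]);np.save(f"{n}0.npy",d);print(n,camera_info(n))
E
```

```text
pics
{'t': 0.0, 'joint_pos': [1.027, 0.246, 1.559, 0.0, 1.339, -0.174], 'dq': [0.003, -0.002, -0.002, -0.002, 0.001, -0.0], 'joint_torque': [0.001, -41.583, -31.461, 0.069, 0.033, -0.0], 'tool_pos': [234.628, 605.568, 223.374], 'ee_rot': [[-0.932, 0.361, -0.001], [0.361, 0.932, -0.002], [0.0, -0.002, -1.0]], 'contact_force': [0.492, -0.875, 0.522], 'wrist_torque': [0.026, 0.014, -0.025], 'grip_force': 0.0, 'finger_gap': 1.002}
top {'vertical_fov': 51.58586224081947, 'cx': 320.70571318067357, 'cy': 199.75079482219022, 'T': array([[ 1.75473226e-02, -9.86550339e-01,  1.62513136e-01,
         3.48514919e+02],
       [-9.99789090e-01, -1.90476795e-02, -7.67859737e-03,
        -7.05110660e+01],
       [ 1.06708210e-02, -1.62344121e-01, -9.86676502e-01,
         1.38283179e+03],
       [ 0.00000000e+00,  0.00000000e+00,  0.00000000e+00,
         1.00000000e+00]])}
scene {'vertical_fov': 53.908378985605815, 'cx': 320.3522778710492, 'cy': 197.78826447877805, 'T': array([[-4.30029276e-01,  6.04062257e-01, -6.70957236e-01,
         1.30223743e+03],
       [ 9.02736224e-01,  2.97516116e-01, -3.10727326e-01,
         2.55193560e+02],
       [ 1.19219407e-02, -7.39319248e-01, -6.73249520e-01,
         8.05532142e+02],
       [ 0.00000000e+00,  0.00000000e+00,  0.00000000e+00,
         1.00000000e+00]])}
```

View pics/top0.png

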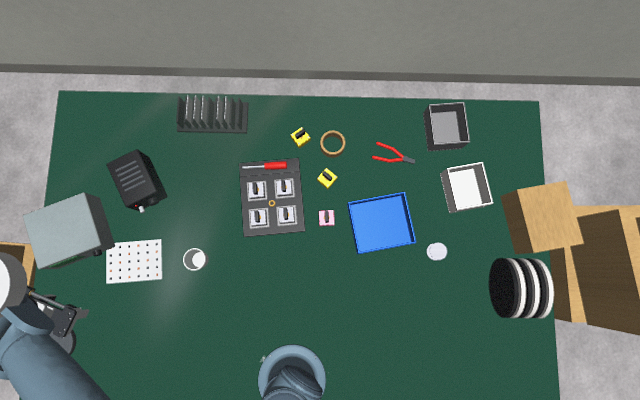

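View pics/scene0.png

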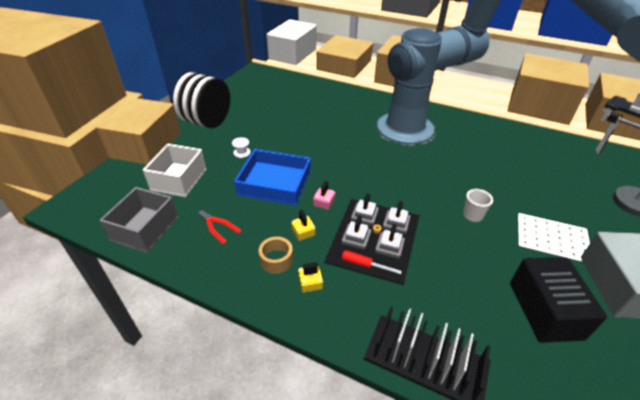

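The top view shows the four grey units in the black tray at (257,190), (285,187), (259,217) and (287,215). The driver is on the ledge at (265,166) and the blue bin at (381,222). Possible confusions are the yellow look-alikes at (300,136) and (327,178), the pink one at (326,217), and the grey and white bins at (446,125) and (466,187). I choose the four grey units in the tray and the blue bin.

```bash
cat > h.py <<'E'
import numpy as np,cv2
from bench import observe,camera,camera_info
def cloud(n,d,info):
    h,w=d.shape;f=h/2/np.tan(np.radians(info["vertical_fov"]/2))
    v,u=np.mgrid[:h,:w]
    P=np.stack([(u-info["cx"])/f*d,(v-info["cy"])/f*d,d,np.ones_like(d)],-1)
    return (P@np.asarray(info["T"]).T)[...,:3]
E
python3 - <<'E'
from h import *
p=cv2.imread("pics/top0.png");d=np.load("top0.npy");W=cloud("top",d,camera_info("top"))
def box(m):
    q=W[m][:,:2].astype(np.float32);return [np.round(x,2) for x in cv2.minAreaRect(q)],len(q),np.round(np.median(W[m][:,2]),1)
g=p.astype(int)
for (u,v) in [(257,190),(285,187),(259,217),(287,215)]:
    m=np.zeros(d.shape,bool);m[v-13:v+14,u-13:u+14]=1
    hs=m&(g.min(2)>110)&(abs(W[...,2]-42)<9)
    kb=m&(W[...,2]>60)
    print((u,v),box(hs),box(kb),W[kb][:,:2].mean(0).round(1))
b=(g[...,0]>120)&(g[...,2]<90)&(g[...,0]-g[...,2]>60);b[:, :330]=0;b[:150]=0
print("bin",box(b&(W[...,2]<80)),"rim",box(b&(W[...,2]>40)&(W[...,2]<70)))
cv2.imwrite("pics/crop.png",cv2.resize(p[145:260,225:430],None,fx=3.9,fy=3.9,interpolation=2))
E
```

```text
(257, 190) ([array([600.37, 134.01]), array([50.6 , 49.73]), np.float64(7.56)], 164, np.float64(40.8)) ([array([477.63,  41.36]), array([340.8 ,  24.46]), np.float64(36.8)], 57, np.float64(76.4)) [569.7 108.3]
(285, 187) ([array([610.99,  42.93]), array([49.82, 50.11]), np.float64(5.07)], 169, np.float64(41.1)) ([array([485.91,  -6.58]), array([302.52,  18.31]), np.float64(21.49)], 50, np.float64(76.8)) [598.6  37.7]
(259, 217) ([array([508.98, 124.12]), array([49.07, 49.87]), np.float64(6.54)], 170, np.float64(41.7)) ([array([428.84,  37.32]), array([267.35,  29.07]), np.float64(47.11)], 52, np.float64(77.0)) [506.5 119.3]
(287, 215) ([array([519.27,  33.33]), array([50.03, 49.39]), np.float64(2.57)], 173, np.float64(41.1)) ([array([439.24, -10.59]), array([216.53,  19.9 ]), np.float64(28.19)], 50, np.float64(77.1)) [505.3  23.8]
bin ([array([ 501.61, -286.17]), array([174.28, 207.24]), np.float64(12.18)], 2963, np.float64(4.6)) rim ([array([ 499.54, -278.76]), array([169.58, 190.82]), np.float64(11.78)], 353, np.float64(53.5))
```

View pics/crop.png

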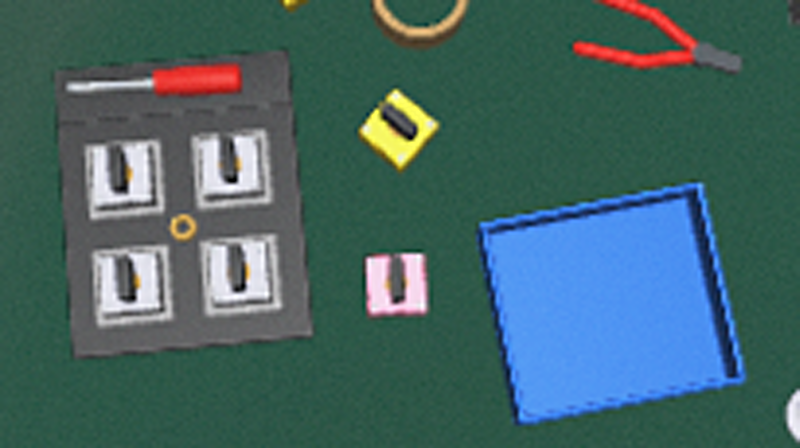

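The crop confirms the four grey units at (124,178), (230,165), (130,285) and (238,272), all inside the tray. The pink unit at (397,285) and the yellow one at (400,128) stand outside it. Housing spacing fits 92 mm with a tray yaw of about 0.105 rad. First I turn the tool to match, then go above the far-left unit.

```bash
python3 -m crank '[{"linear":[0,0,0],"twist":-0.119},{"linear":[0,0,0],"twist":-0.119},{"linear":[0,0,0],"twist":-0.119},{"linear":[0,0,0],"twist":-0.119},{"linear":[-0.012,-0.020,0],"twist":0},{"linear":[-0.0165,-0.0265,0],"twist":0},{"linear":[-0.0165,-0.0265,0],"twist":0},{"linear":[-0.0165,-0.0265,0],"twist":0}]' -1 30
python3 -m crank '[{"linear":[-0.0165,-0.0265,0],"twist":0},{"linear":[-0.0165,-0.0265,0],"twist":0},{"linear":[-0.0165,-0.0265,0],"twist":0},{"linear":[-0.0165,-0.0265,0],"twist":0},{"linear":[-0.0165,-0.0265,0],"twist":0},{"linear":[-0.0165,-0.0265,0],"twist":0},{"linear":[-0.0165,-0.0265,0],"twist":0},{"linear":[-0.0165,-0.0265,0],"twist":0}]'
python3 -m crank '[{"linear":[-0.0165,-0.0265,0],"twist":0},{"linear":[-0.0165,-0.0265,0],"twist":0},{"linear":[-0.0165,-0.0265,0.010],"twist":0},{"linear":[-0.0165,-0.0265,0.015],"twist":0},{"linear":[-0.0165,-0.0265,0.015],"twist":0},{"linear":[-0.0165,-0.0265,0.010],"twist":0},{"linear":[0,0,0.010],"twist":0},{"linear":[0,0,0],"twist":0}]'
```

```text
t: 0.77
tool_pos: [306.8, 512.5, 223.8]
ee_rot: [[-0.994, -0.107, -0.001], [-0.107, 0.994, -0.001], [0.001, -0.001, -1.0]]
contact_force: [0.3, 0.4, 0.3]
finger_gap: 0.999
grip_force: 0.0
t: 1.43
tool_pos: [460.8, 315.4, 224.1]
ee_rot: [[-0.994, -0.106, -0.001], [-0.106, 0.994, -0.0], [0.001, -0.0, -1.0]]
contact_force: [-0.4, 0.0, -0.3]
finger_gap: 1.001
grip_force: 0.0
t: 2.1
tool_pos: [574.5, 168.0, 161.4]
ee_rot: [[-0.995, -0.103, -0.005], [-0.103, 0.995, -0.0], [0.005, 0.0, -1.0]]
contact_force: [1.1, 0.4, -0.7]
finger_gap: 1.001
grip_force: 0.0
```

```bash
python3 -m crank '[{"linear":[-0.022,-0.036,0],"twist":0},{"linear":[0,0,0],"twist":0},{"linear":[0,0,0],"twist":0}]' 0.0
cat >> h.py <<'E'
def units(tag,W,p,zt=(38,47)):
    # housing tops: bright grey at top height; report centre and yaw
    g=p.astype(int);m=((g.max(2)-g.min(2)<40)&(g.min(2)>110)&(W[...,2]>zt[0])&(W[...,2]<zt[1])).astype(np.uint8)
    m=cv2.morphologyEx(m,cv2.MORPH_CLOSE,np.ones((5,5)))
    n,l,st,_=cv2.connectedComponentsWithStats(m)
    for i in range(1,n):
        if st[i,4]>300:
            q=W[(l==i)&(abs(W[...,2]-42)<6)][:,:2].astype(np.float32);r=cv2.minAreaRect(q);a=r[2]%90
            print(tag,st[i].tolist(),np.round(r[0],1),np.round(r[1],1),round(a if a<45 else a-90,2))
E
python3 - <<'E'
from h import *
s=observe();i=camera_info("wrist");p,d=camera("wrist");print(s["tool_pos"],s["t"])
cv2.imwrite("pics/w1.png",p[:,:,::-1]);np.save("w1.npy",d)
W=cloud("wrist",d,i);units("u",W,p)
k=(W[...,2]>70)&(W[...,2]<84);n,l,st,c=cv2.connectedComponentsWithStats(k.astype(np.uint8))
for j in range(1,n):
    if st[j,4]>150:
        q=W[l==j];print("k",st[j].tolist(),np.round(cv2.minAreaRect(q[:,:2].astype(np.float32)),1) if 0 else cv2.minAreaRect(q[:,:2].astype(np.float32)),np.percentile(q[:,2],90))
E
```

```text
t: 2.35
tool_pos: [601.2, 136.3, 164.9]
ee_rot: [[-0.994, -0.105, 0.0], [-0.105, 0.994, 0.0], [-0.0, 0.0, -1.0]]
contact_force: [-0.0, 1.4, -0.2]
finger_gap: 0.828
grip_force: 0.0
[601.18741393 136.32798042 164.9078025 ] 2.35
u [285, 63, 59, 61, 2543] [508. 124.] [49.2 49.5] 5.87
u [176, 64, 63, 61, 1970] [518.3  33.4] [49.3 49.1] 6.0
u [288, 171, 54, 52, 2019] [598.9 134.3] [48.9 49.2] 6.07
u [188, 172, 57, 52, 1600] [609.6  43.6] [49.6 48.4] 6.11
k [4, 38, 24, 51, 528] ((512.3482055664062, -98.50170135498047), (34.83271789550781, 11.912798881530762), 2.6898388862609863) 71.4068536495427
k [179, 65, 25, 51, 967] ((518.192138671875, 32.926456451416016), (35.29876708984375, 12.353965759277344), 6.142483234405518) 79.26712184966891
k [305, 64, 17, 51, 817] ((508.1050109863281, 123.76508331298828), (34.96527862548828, 11.746129989624023), 6.153858184814453) 79.3607901505503
k [193, 186, 21, 45, 758] ((609.2939453125, 43.162437438964844), (35.79401397705078, 12.506448745727539), 6.982767581939697) 79.17330649608552
k [307, 186, 16, 44, 632] ((598.8529663085938, 134.2727813720703), (35.35115432739258, 11.775569915771484), 7.147809982299805) 79.43004860546468
k [16, 216, 42, 34, 363] ((646.8050537109375, -98.32160949707031), (35.04420471191406, 11.942248344421387), 51.495513916015625) 71.4213595970617
```

View pics/w1.png

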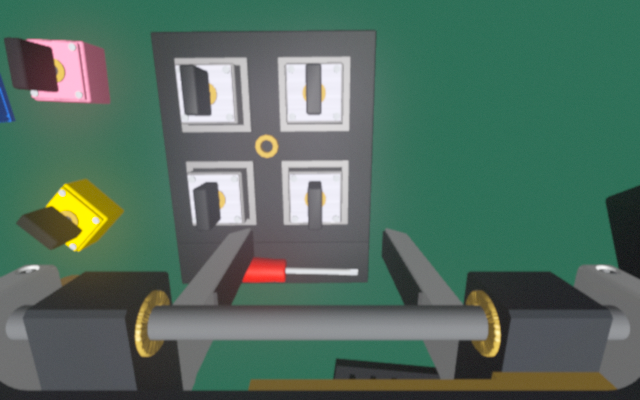

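The wrist view shows the four units upright in their pockets. Knobs are at about (195,90), (314,90), (207,205) and (315,205), giving world positions (518,33), (508,124), (609,43) and (599,134). I lower onto the last one.

```bash
python3 -m crank '[{"linear":[0.0025,-0.002,0.02],"twist":0},{"linear":[0,0,0.025],"twist":0},{"linear":[0,0,0.025],"twist":0},{"linear":[0,0,0.018],"twist":0},{"linear":[0,0,0.010],"twist":0},{"linear":[0,0,0],"twist":0},{"linear":[0,0,0],"twist":0}]' 0.0
python3 -m crank '[{"linear":[0,0,0],"twist":0},{"linear":[0,0,0],"twist":0},{"linear":[0,0,0],"twist":0},{"linear":[0,0,0],"twist":0},{"linear":[0,0,0],"twist":0},{"linear":[0,0,0],"twist":0},{"linear":[0,0,0],"twist":0},{"linear":[0,0,0],"twist":0}]' 1 20
python3 -c "
from bench import observe;s=observe();print(s['wrist_torque'],s['tool_pos'])"
```

```text
t: 2.98
tool_pos: [598.5, 134.9, 66.9]
ee_rot: [[-0.994, -0.107, -0.0], [-0.107, 0.994, 0.0], [-0.0, 0.0, -1.0]]
contact_force: [0.7, 0.0, -0.0]
finger_gap: 0.499
grip_force: 0.0
t: 3.65
tool_pos: [599.0, 133.8, 66.8]
ee_rot: [[-0.994, -0.106, 0.0], [-0.106, 0.994, -0.0], [-0.0, -0.0, -1.0]]
contact_force: [-0.6, -1.0, 2.1]
finger_gap: 0.13
grip_force: 20.0
[0.0024366  0.09823945 0.01267076] [598.95989281 133.79721899  66.79092468]
```

```bash
cat > t.py <<'E'
from bench import observe;import numpy as np
s=observe();R=s["ee_rot"];print("t%.2f Tz %.3f yaw %.4f F %s pos %s"%(s["t"],s["wrist_torque"][2],np.arctan2(-R[1][0],-R[0][0]),np.round(s["contact_force"],1),np.round(s["tool_pos"],1)))
E
python3 t.py
python3 -m crank '[{"linear":[0,0,0],"twist":-0.03},{"linear":[0,0,0],"twist":-0.03},{"linear":[0,0,0],"twist":0},{"linear":[0,0,0],"twist":0}]' >/dev/null; python3 t.py
python3 -m crank '[{"linear":[0,0,0],"twist":-0.03},{"linear":[0,0,0],"twist":-0.03},{"linear":[0,0,0],"twist":0},{"linear":[0,0,0],"twist":0}]' >/dev/null; python3 t.py
python3 -m crank '[{"linear":[0,0,0],"twist":0.04},{"linear":[0,0,0],"twist":0.04},{"linear":[0,0,0],"twist":0.04},{"linear":[0,0,0],"twist":0},{"linear":[0,0,0],"twist":0}]' >/dev/null; python3 t.py
python3 -m crank '[{"linear":[0,0,0],"twist":0.03},{"linear":[0,0,0],"twist":0.03},{"linear":[0,0,0],"twist":0},{"linear":[0,0,0],"twist":0}]' >/dev/null; python3 t.py
python3 -m crank '[{"linear":[0,0,0],"twist":0.03},{"linear":[0,0,0],"twist":0.03},{"linear":[0,0,0],"twist":0},{"linear":[0,0,0],"twist":0}]' >/dev/null; python3 t.py
python3 -m crank '[{"linear":[0,0,0],"twist":-0.04},{"linear":[0,0,0],"twist":-0.04},{"linear":[0,0,0],"twist":-0.04},{"linear":[0,0,0],"twist":0},{"linear":[0,0,0],"twist":0}]' >/dev/null; python3 t.py
```

```text
t3.65 Tz 0.013 yaw 0.1061 F [-0.6 -1.   2.1] pos [599.  133.8  66.8]
t3.98 Tz -0.049 yaw 0.1653 F [ 0.  -1.6  3.4] pos [599.  133.9  66.8]
t4.32 Tz -0.218 yaw 0.2248 F [-0.2 -0.6  3.8] pos [599.  133.8  66.8]
t4.73 Tz -0.003 yaw 0.1069 F [ 0.1 -0.5  3.9] pos [599.  133.9  66.8]
t5.07 Tz 0.001 yaw 0.0474 F [-0.3  0.1  3.6] pos [599.1 134.   66.8]
t5.40 Tz 0.175 yaw -0.0122 F [ 0.8 -0.2  5.7] pos [599.1 134.   66.8]
t5.82 Tz -0.093 yaw 0.1068 F [-0.3 -0.4  5.2] pos [599.1 133.9  66.8]
```

This one is sound: about 0.2 N·m at 0.12 rad both ways, once the pocket slack is taken up. Next is the unit at tool y −91.5 mm.

```bash
python3 -m crank '[{"linear":[0,0,0],"twist":0},{"linear":[0,0,0],"twist":0},{"linear":[0,0,0],"twist":0},{"linear":[0,0,0],"twist":0},{"linear":[0,0,-0.025],"twist":0},{"linear":[0,0,-0.03],"twist":0},{"linear":[0,-0.02,0],"twist":0},{"linear":[0,-0.03,0],"twist":0}]' 0.0 | head -2
python3 -m crank '[{"linear":[-0.0007,-0.03,0],"twist":0},{"linear":[0,-0.0115,0],"twist":0},{"linear":[0,0,0.01],"twist":0},{"linear":[0,0,0.025],"twist":0},{"linear":[0,0,0.015],"twist":0},{"linear":[0,0,0.005],"twist":0},{"linear":[0,0,0],"twist":0},{"linear":[0,0,0],"twist":0}]'
python3 -m crank '[{"linear":[0,0,0],"twist":0},{"linear":[0,0,0],"twist":0},{"linear":[0,0,0],"twist":0},{"linear":[0,0,0],"twist":0},{"linear":[0,0,0],"twist":0},{"linear":[0,0,0],"twist":0},{"linear":[0,0,0],"twist":0},{"linear":[0,0,0],"twist":0}]' 1 20 | tail -2
python3 t.py
python3 -m crank '[{"linear":[0,0,0],"twist":-0.03},{"linear":[0,0,0],"twist":-0.03},{"linear":[0,0,0],"twist":0},{"linear":[0,0,0],"twist":0}]' >/dev/null; python3 t.py
python3 -m crank '[{"linear":[0,0,0],"twist":-0.03},{"linear":[0,0,0],"twist":-0.03},{"linear":[0,0,0],"twist":0},{"linear":[0,0,0],"twist":0}]' >/dev/null; python3 t.py
python3 -m crank '[{"linear":[0,0,0],"twist":0.04},{"linear":[0,0,0],"twist":0.04},{"linear":[0,0,0],"twist":0.04},{"linear":[0,0,0],"twist":0},{"linear":[0,0,0],"twist":0}]' >/dev/null; python3 t.py
python3 -m crank '[{"linear":[0,0,0],"twist":0.03},{"linear":[0,0,0],"twist":0.03},{"linear":[0,0,0],"twist":0},{"linear":[0,0,0],"twist":0}]' >/dev/null; python3 t.py
python3 -m crank '[{"linear":[0,0,0],"twist":0.03},{"linear":[0,0,0],"twist":0.03},{"linear":[0,0,0],"twist":0},{"linear":[0,0,0],"twist":0}]' >/dev/null; python3 t.py
python3 -m crank '[{"linear":[0,0,0],"twist":-0.04},{"linear":[0,0,0],"twist":-0.04},{"linear":[0,0,0],"twist":-0.04},{"linear":[0,0,0],"twist":0},{"linear":[0,0,0],"twist":0}]' >/dev/null; python3 t.py
```

```text
t: 6.48
tool_pos: [605.1, 85.5, 123.6]
t: 7.15
tool_pos: [609.0, 43.9, 66.3]
ee_rot: [[-0.994, -0.107, -0.0], [-0.107, 0.994, 0.0], [0.0, 0.0, -1.0]]
contact_force: [0.6, 0.5, 0.7]
finger_gap: 0.5
grip_force: 0.0
finger_gap: 0.125
grip_force: 20.0
t7.82 Tz 0.040 yaw 0.1061 F [-0.2 -1.   1.4] pos [609.4  42.7  66.7]
t8.15 Tz -0.003 yaw 0.1654 F [-0.8 -1.9  0.9] pos [609.4  42.7  66.7]
t8.48 Tz 0.024 yaw 0.2250 F [-1.1 -2.1  1.7] pos [609.3  42.7  66.7]
t8.90 Tz 0.028 yaw 0.1067 F [-0.9 -3.8  3.2] pos [609.4  42.8  66.7]
t9.23 Tz 0.008 yaw 0.0473 F [ 0.7 -3.2  3.7] pos [609.4  42.9  66.7]
t9.57 Tz -0.020 yaw -0.0124 F [-0.1 -3.3  2.7] pos [609.3  42.9  66.7]
t9.98 Tz 0.010 yaw 0.1059 F [ 0.9 -4.8  4. ] pos [609.3  42.8  66.7]
```

This one turned 0.12 rad each way with no torque above noise, so it is the loose unit. I lift it straight out, gently.

```bash
python3 -m crank '[{"linear":[0,0,0],"twist":0},{"linear":[0,0,0],"twist":0},{"linear":[0,0,-0.003],"twist":0},{"linear":[0,0,-0.005],"twist":0},{"linear":[0,0,-0.007],"twist":0},{"linear":[0,0,-0.009],"twist":0},{"linear":[0,0,-0.012],"twist":0},{"linear":[0,0,-0.015],"twist":0}]' 1 30; python3 t.py
python3 -m crank '[{"linear":[0,0,-0.018],"twist":0},{"linear":[0,0,-0.018],"twist":0},{"linear":[0,0,-0.014],"twist":0},{"linear":[0,0,-0.008],"twist":-0.02},{"linear":[0,0,0],"twist":-0.04},{"linear":[0,0,0],"twist":-0.04},{"linear":[0,0,0],"twist":0},{"linear":[0,0,0],"twist":0}]'; python3 t.py
```

```text
t: 10.65
tool_pos: [607.9, 43.7, 117.7]
ee_rot: [[-0.994, -0.106, -0.003], [-0.106, 0.994, 0.001], [0.003, 0.001, -1.0]]
contact_force: [-0.2, -0.4, -3.5]
finger_gap: 0.127
grip_force: 30.0
t10.65 Tz 0.023 yaw 0.1063 F [-0.2 -0.4 -3.5] pos [607.9  43.7 117.7]
t: 11.32
tool_pos: [608.7, 43.2, 175.2]
ee_rot: [[-0.979, -0.204, -0.001], [-0.204, 0.979, 0.0], [0.001, 0.001, -1.0]]
contact_force: [1.5, 0.5, -4.1]
finger_gap: 0.125
grip_force: 30.0
t11.32 Tz -0.026 yaw 0.2057 F [ 1.5  0.5 -4.1] pos [608.7  43.2 175.2]
```

```bash
python3 -m crank '[{"linear":[0.005,-0.009,0],"twist":0},{"linear":[0.010,-0.017,0],"twist":0},{"linear":[0.013,-0.022,0],"twist":0},{"linear":[0.013,-0.022,0],"twist":0},{"linear":[0.013,-0.022,0],"twist":0},{"linear":[0.013,-0.022,0],"twist":0},{"linear":[0.013,-0.022,0],"twist":0},{"linear":[0.013,-0.022,0],"twist":0}]' >/dev/null
python3 -m crank '[{"linear":[0.013,-0.022,0],"twist":0},{"linear":[0.013,-0.022,0],"twist":0},{"linear":[0.013,-0.022,0],"twist":0},{"linear":[0.013,-0.022,0],"twist":0},{"linear":[0.013,-0.022,0],"twist":0},{"linear":[0.010,-0.017,0],"twist":0},{"linear":[0.005,-0.008,0],"twist":0},{"linear":[0,0,0],"twist":0}]'
python3 -m crank '[{"linear":[0,0,0],"twist":0},{"linear":[0,0,0],"twist":0}]'|head -2
python3 - <<'E'
from h import *
p,d=camera("top");cv2.imwrite("pics/top1.png",cv2.resize(p[140:270,230:440,::-1],None,fx=3.8,fy=3.8,interpolation=2))
i=camera_info("wrist");p,d=camera("wrist");cv2.imwrite("pics/w2.png",p[:,:,::-1])
W=cloud("wrist",d,i);g=p.astype(int);m=(g[...,2]>110)&(g[...,0]<90)&(g[...,2]-g[...,0]>60)&(W[...,2]>45)&(W[...,2]<65)
q=W[m][:,:2].astype(np.float32);print(cv2.minAreaRect(q),len(q),q.min(0),q.max(0))
E
```

```text
t: 12.65
tool_pos: [498.8, -281.0, 175.4]
ee_rot: [[-0.979, -0.202, -0.0], [-0.202, 0.979, -0.0], [0.0, -0.0, -1.0]]
contact_force: [-0.2, 0.0, -4.2]
finger_gap: 0.123
grip_force: 30.0
t: 12.82
tool_pos: [499.9, -278.2, 175.2]
((493.27935791015625, -279.547119140625), (160.1368865966797, 190.35093688964844), 11.965376853942871) 4194 [ 396.62735 -387.61612] [ 590.33527 -171.3733 ]
```

View pics/w2.png

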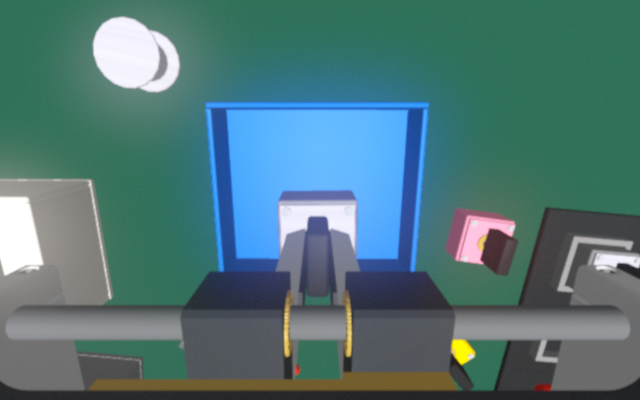

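The wrist view shows the unit hanging upright by its knob at (317,220), centred over the blue bin (rim from (207,105) to (427,105)). I lower it.

```bash
python3 -m crank '[{"linear":[0,0,0.008],"twist":0},{"linear":[0,0,0.016],"twist":0},{"linear":[0,0,0.018],"twist":0},{"linear":[0,0,0.018],"twist":0},{"linear":[0,0,0.018],"twist":0},{"linear":[0,0,0.015],"twist":0},{"linear":[0,0,0.008],"twist":0},{"linear":[0,0,0.003],"twist":0}]' >/dev/null
python3 -m crank '[{"linear":[0,0,0.001],"twist":0},{"linear":[0,0,0],"twist":0},{"linear":[0,0,0],"twist":0}]' >/dev/null;python3 t.py
python3 -m crank '[{"linear":[0,0,0.001],"twist":0},{"linear":[0,0,0.001],"twist":0},{"linear":[0,0,0.001],"twist":0},{"linear":[0,0,0],"twist":0}]' >/dev/null;python3 t.py
python3 -m crank '[{"linear":[0,0,0.0005],"twist":0},{"linear":[0,0,0.0005],"twist":0},{"linear":[0,0,0],"twist":0}]' >/dev/null;python3 t.py
```

```text
t13.83 Tz 0.013 yaw 0.2064 F [ 0.6 -0.8 -4.2] pos [ 500.5 -279.7   71.6]
t14.17 Tz 0.001 yaw 0.2062 F [ 0.3  0.2 -3.9] pos [ 499.7 -279.2   67.5]
t14.42 Tz 0.049 yaw 0.2062 F [-1.2 -0.6 -4.3] pos [ 499.7 -279.2   66.3]
```

```bash
python3 -m crank '[{"linear":[0,0,0.0005],"twist":0},{"linear":[0,0,0.0005],"twist":0},{"linear":[0,0,0.0005],"twist":0},{"linear":[0,0,0],"twist":0}]' >/dev/null;python3 t.py
python3 -m crank '[{"linear":[0,0,0.0005],"twist":0},{"linear":[0,0,0.0005],"twist":0},{"linear":[0,0,0],"twist":0}]' >/dev/null;python3 t.py
```

```text
t14.75 Tz -0.012 yaw 0.2062 F [-0.  -0.4 -4.4] pos [ 499.7 -279.2   64.8]
t15.00 Tz 0.008 yaw 0.2062 F [ 0.3  0.3 -3.7] pos [ 499.8 -279.2   63.9]
```

```bash
python3 -m crank '[{"linear":[0,0,0.0004],"twist":0},{"linear":[0,0,0],"twist":0},{"linear":[0,0,0],"twist":0}]' >/dev/null;python3 t.py
python3 -m crank '[{"linear":[0,0,0.0004],"twist":0},{"linear":[0,0,0],"twist":0},{"linear":[0,0,0],"twist":0}]' >/dev/null;python3 t.py
```

```text
t15.25 Tz 0.025 yaw 0.2062 F [ 0.  -0.4 -3.1] pos [ 499.9 -279.3   63.8]
t15.50 Tz 0.024 yaw 0.2062 F [-1.4  1.8  2. ] pos [ 499.9 -279.3   63.7]
```

The force has gone from −4 to +2 N, so the unit stands on the bin floor. I release it and rise.

```bash
python3 -m crank '[{"linear":[0,0,0],"twist":0},{"linear":[0,0,0],"twist":0},{"linear":[0,0,0],"twist":0},{"linear":[0,0,0],"twist":0},{"linear":[0,0,0],"twist":0},{"linear":[0,0,-0.008],"twist":0},{"linear":[0,0,-0.02],"twist":0},{"linear":[0,0,-0.025],"twist":0}]' 0.0
python3 -m crank '[{"linear":[0,0,-0.03],"twist":0},{"linear":[0,0,-0.03],"twist":0},{"linear":[0.02,0,-0.02],"twist":0},{"linear":[0.03,0,-0.01],"twist":0},{"linear":[0.03,0,0],"twist":0},{"linear":[0.03,0,0],"twist":0},{"linear":[0,0,0],"twist":0},{"linear":[0,0,0],"twist":0}]'
python3 - <<'E'
from h import *
i=camera_info("top");p,d=camera("top");W=cloud("top",d,i)
cv2.imwrite("pics/top2.png",cv2.resize(p[80:280,170:450,::-1],None,fx=2.8,fy=2.8,interpolation=2));units("top",W[...],p,(35,50)) if 0 else None
g=p.astype(int);m=(W[...,2]>33)&(W[...,2]<50)&(abs(W[...,0]-500)<65)&(abs(W[...,1]+279)<70)&(g.min(2)>110);m&=g.max(2)-g.min(2)<50
q=W[m][:,:2].astype(np.float32);print(len(q),cv2.minAreaRect(q),np.median(W[m][:,2]))
E
```

```text
t: 16.17
tool_pos: [498.7, -278.3, 115.4]
ee_rot: [[-0.979, -0.205, -0.003], [-0.205, 0.979, 0.003], [0.002, 0.003, -1.0]]
contact_force: [1.0, 0.1, 0.7]
finger_gap: 0.5
grip_force: 0.0
t: 16.83
tool_pos: [391.6, -302.1, 206.9]
ee_rot: [[-0.979, -0.203, 0.001], [-0.203, 0.979, -0.001], [-0.001, -0.001, -1.0]]
contact_force: [-0.5, -0.5, -0.5]
finger_gap: 0.501
grip_force: 0.0
136 ((500.57598876953125, -278.18499755859375), (47.873313903808594, 46.63047409057617), 12.90217399597168) 38.33872555870016
```

View pics/top2.png

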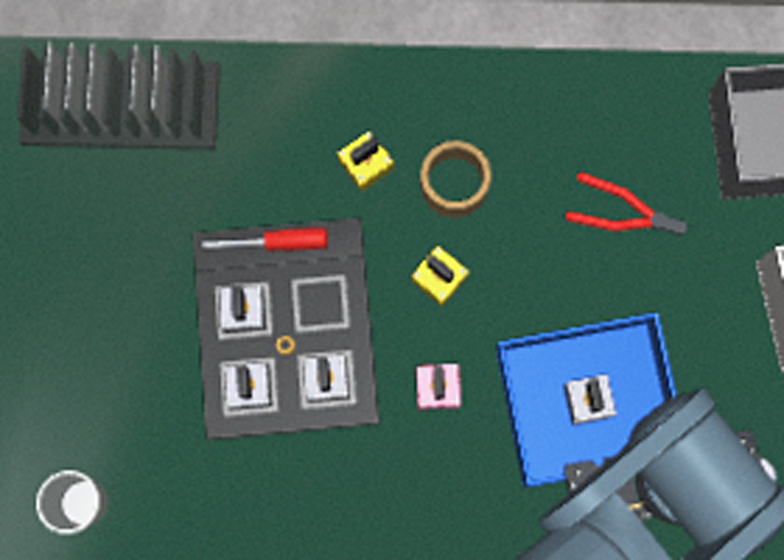

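The view shows the unit upright in the blue bin at (590,398). Three units are still seated at (243,308), (247,386) and (326,380), the fourth pocket at (320,303) is empty, and everything else is undisturbed. I hand in.

```bash
python3 -c "
from bench import finish_job;print(finish_job())"
```

```text
the job is handed in; nothing more can be done
None
```

I found the loose unit on the second knob I rocked (the first was sound, the other two were not tested), and set it down gently, upright, in the blue bin; the other three units are still in their pockets, and the job was handed in at about 17 s.

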